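# Dock the radio module

## Robot

A 7-joint arm with a two-finger parallel gripper is mounted at the origin on the work surface. World frame = base frame: x ahead of the robot, y to its left, z up, the work surface at z = 0. Lengths are in mm, angles in rad, forces in N, time in s.
With the tool pointing down it reaches from about 400 to 875 mm from the base axis. Payload 4.4 kg.
Tool frame: the origin (TCP) lies at the very end of the fingers, on their centre line; the grasp point (between the pads) lies 19 mm behind it; z points along the fingers, y is the line along which they close (so a half turn about z gives the same grasp; the last joint's range is limited). The gripper opens to 85 mm and grips with 20 to 120 N. Pads are 22 mm wide; open, the fingers measure 114 mm over their backs; the gripper's body (76 mm by 85 mm) begins 54 mm behind the grasp point. The pads swing forward as they close: fully open they stand 13 mm farther back than shut.
Start: joints at [-1.262, 0.628, 0.038, 1.517, -0.027, 0.996, -0.02], TCP at [237.933, 604.902, 198.013] pointing down, gripper open.
Joint ranges: [-3.06, 3.06], [-0.37, 2.12], [-1.25, 1.32], [0.18, 2.47], [-1.1, 4.24], [0.23, 1.98], [-2.94, 2.94]. Speed limits (rad/s): [2.57, 2.57, 3.14, 3.14, 3.14, 3.14, 3.14].

## Interface

Orientations are given as [roll, pitch, yaw] about the fixed x, y, z axes, in that order (R = Rz(yaw) Ry(pitch) Rx(roll)).
In Python, from cell import status, get_image, ctrl, models gives the robot as it stands.
- The arm moves only by the shell command python3 -m handwheel 'ROWS' [OPENING]. ROWS is JSON, a list of rows, each an object with "delta_pos": the shift along the world's x, y, z in cm, a list of three; "yaw": the turn about the world's z in rad. A call has 1 to 10 rows; each row shifts and turns the commanded pose from where the row before left it; what a row does not reach is not made up. A row lasts 1/12 s, in which the tool goes at most 41.7 mm and 7.16 degrees, less where a joint would pass 70% of its speed; a pose out of reach is approached as far as the arm can. A call is refused whole if a number of a shift passes 4.17 or a number of a turn 0.125, either way. A call with a gripper value outside its range is refused whole. OPENING is the opening, from -1 (shut) to 1 (fully open), set as the call begins (- or left out, the last holds). The fingers move at their own pace and stop on an object; the grip force is fixed at half the most. Time passes only in rows, so rows that do not move let the fingers close. It gives the time, the measured TCP pose, the force, the opening and the grip force at its end, in the units of the state.
- status.read_state(): the state, without advancing time (a new reading comes with each control period).
- get_image(name): name is "side" or "top" or "wrist"; returns a dict with "color" (420x560x3 uint8, red, green, blue), "z_map" (420x560 float32, mm along the optical axis (not along the pixel's ray), 0 where there is no reading), "fx", "fy", "cx", "cy" (pixels), "position" and "rotation" of the camera in the world; the wrist camera has in their place "hand_eye" (4x4, takes a point from camera to tool coordinates, whose origin is the TCP and whose axes are the flange's). Camera axes: x right, y up, looking along -z (the intrinsics and any distortion apply to the point x, -y, -z); pixel columns grow to the right and rows downward; lengths in mm; the calibration is good to about 2 mm. A picture is of the moment at which its call begins: read the wrist's pose just before it.
- ctrl.finish_job(): hands the job in; it is judged then, once.
Trained networks look in a picture, given as the dict that the camera call returned (one of the last four; its "shot" number tells which), for a name from the list of things; names that differ only in an ending like _2 or _b are one class to them, and where a whole thing is asked for, a point or a joint stands for the part that bears it (a point fixed in the world has none). Each returns a list of dicts, best first, with "score" (0 to 1); they miss things now and then, are a little off and sometimes report something else, mostly with a low value. They report only what shows in the picture. A call takes as long as a camera call. They do not tell look-alikes from the thing itself.
- models.boxes_of(picture, name): "rect" ([left, top, right, bottom] in pixels, round what is visible of it).
The state is a dict: "clock": time; "qpos": joint angles; "qd": joint speeds; "tau": joint torques, N m; "eef_pos": TCP position; "tool_rot": TCP orientation; "force": force on the tool from outside, world axes, zero at the start; "torque": the same for the moment, N m; "width": finger opening in mm; "gripper_force": force on a finger pad.
Only numpy, scipy, OpenCV 4.12 (cv2) and the standard library are available. Lean on these libraries where they do the work, as an engineer would, in place of code of your own. Each camera call takes 0.05 s, during which the arm holds its last target. There are 200 camera calls.

## Task

The handheld radio is lying in front of the free bay of the low two-bay docking frame: first lay it flat in the grey desk tray. Then slide the loose radio module along the desk into the free bay, its display panel facing out, until it is fully home against the back of the bay. Leave the module that is already docked, the desk microphone, the tuner box and the mug where they are.

Things in the scene. Friction and masses are not known exactly. Their poses are not given: they have to be found in the camera images.
- module: Loose radio module, a dark slab 120 (x) x 96 (y) x 36 mm high, flat on the desk, 0.5 to 1 kg. Origin: centre of its underside. Its -x face is the display panel; +x is the end that goes into the bay first. Too wide to grasp from above. It starts turned up to about 0.8 rad from the bay's direction.
- free_bay: Free bay of the frame, either of the two (fixed). Origin: on the desk, where the module's origin lies when fully home; +x points into the bay. Bay 99 mm wide (y) between 10 mm walls 44 mm high with round noses (radius 5 mm) ending at x = -60 mm; back wall at x = +60.5 mm. No floor, open front. 6 mm lips over the walls at 40 mm height. A docked panel is level with the noses.
- rack: The docking frame as a whole, dark steel, fixed to the desk: 133 deep (x, from -60 to +73 mm) x 228 wide (y) x 47 mm high, with two identical bays side by side centred at y = -54.5 and y = +54.5 mm. Origin: on the desk, between the bays; +x points into the bays.
- neighbour: An identical module already docked in the other bay, not fastened. Origin: centre of its underside, axes as for the loose module.
- handheld: Handheld radio lying on its back, keypad up: black body 120 (x) x 54 (y) x 34 mm high, with a 14 mm thick, 28 mm long stub aerial and a short knob beyond its +x end (total 148 mm). Origin: centre of the body's underside. 0.28 kg. Can be gripped across its 54 mm width.
- tray: Shallow grey open tray fixed to the desk, 200 (x) x 110 (y) x 16 mm high outside, walls 5 mm, floor 5 mm thick. Origin: centre of its underside.
- desk_mic: Bystander: desk microphone, base 110 x 85 x 30 mm, gooseneck up to 200 mm high. Origin: centre of the base's underside.
- tuner: Bystander: grey tuner box 100 (x) x 130 (y) x 85 mm high with two knobs. Origin: centre of its underside.
- mug: Bystander: white mug, 76 mm across, 90 mm high. Origin: centre of its underside.
- module_panel (a point): Centre of the loose module's display panel: the middle of its -x face, 60 mm from the module's origin and 18 mm up.
Mind the look-alikes: they are no part of the job. Of the things that look like the handheld, the middle-sized one is meant.

How it is judged (in metres and radians):
On the way, in this order (a step that is already met when the one before it is completed fails the run):
1. the handheld radio lies in the tray (x of handheld in the frame of tray between -0.04 and 0.04 m and y of handheld in the frame of tray between -0.035 and 0.035 m and z of handheld in the frame of tray below 0.01 m and angle between handheld's own z axis and vertical below 0.1 rad), for 0.2 s.
2. the module is fully home in the free bay (x of module in the frame of free_bay between -0.004 and 0.004 m and y of module in the frame of free_bay between -0.004 and 0.004 m and x of module_panel in the frame of free_bay below -0.05 m), for 0.2 s.
At the end, for the whole second after the job is handed in: The handheld radio lies flat (within 0.1 rad) inside the tray on its floor; the module is in the free bay within 4 mm of fully home, within 4 mm of the bay's centre line and 0.06 rad of its direction, upright, display panel outward; both at rest (all of step 1 and all of step 2 and angle between the x axis of module and the x axis of free_bay, either way round below 0.06 rad and angle between module's own z axis and vertical below 0.06 rad and linear speed of each of module, handheld below 0.02 m/s); the robot touches nothing.
It fails at once if the docked neighbour is shifted by more than 10 mm (distance of neighbour from where it was at the start of the episode above 0.01 m).
It fails at once if the desk microphone is shifted by more than 25 mm (distance of desk_mic from where it was at the start of the episode above 0.025 m).
It fails at once if the tuner box is shifted by more than 25 mm (distance of tuner from where it was at the start of the episode above 0.025 m).
It fails at once if the mug is shifted by more than 25 mm (distance of mug from where it was at the start of the episode above 0.025 m).
It also fails if it takes over 72 s, if anything falls off the work surface, if the arm or the gripper's body presses on something with over 40 N, if the wrist force passes 120 N, or if a joint passes its speed limit or range.

## Working session

There is one attempt and no reset: what is moved stays moved. The work goes in short steps, Python scripts to look and compute and a shell command to move; the robot and the scene stay as the last step left them, time stands still between calls to the robot, and variables do not carry over. Pictures are saved under pics/ and viewed, at most 10 in all, crops included, and the job is handed in when it is done.

```bash
ls; mkdir -p pics
cat > h.py <<'E'
import numpy as np,cv2
from cell import status,get_image,ctrl,models
def pts(im):
    z=im["z_map"];v,u=np.mgrid[:z.shape[0],:z.shape[1]]
    P=np.stack([(u-im["cx"])/im["fx"]*z,-(v-im["cy"])/im["fy"]*z,-z],-1)
    W=P@np.array(im["rotation"]).T+np.array(im["position"])
    W[z<=0]=np.nan
    return W
E
python3 - <<'E'
from h import *
im=get_image("top")
print({k:v for k,v in im.items() if k not in("color","z_map")})
W=pts(im)
np.save("top.npy",W);cv2.imwrite("topc.png",im["color"][:,:,::-1])
cv2.imwrite("pics/top.png",cv2.resize(im["color"][:,:,::-1],(800,600)))
for n in "module free_bay rack neighbour handheld tray desk_mic tuner mug".split():
    for b in models.boxes_of(im,n)[:4]:
        r=b["rect"];c=W[int((r[1]+r[3])/2),int((r[0]+r[2])/2)]
        print(n,round(b["score"],2),np.round(r),np.round(c))
print(status.read_state())
E
```

```text
pics
{'fx': 492.85103940412984, 'fy': 492.85103940412984, 'cx': 279.1262590027457, 'cy': 207.79811236357705, 'position': array([ 462.70791767,  -51.57445502, 1316.25983824]), 'rotation': array([ 0.06731414,  0.0200028 , -1.57925452]), 'shot': 1}Traceback (most recent call last):
  File "<stdin>", line 4, in <module>
  File "h.py", line 6, in pts
    W=P@np.array(im["rotation"]).T+np.array(im["position"])
      ~~~~~~~~~~~~~~~~~~~~~~~~~~~~^~~~~~~~~~~~~~~~~~~~~~~~~
ValueError: operands could not be broadcast together with shapes (420,560) (3,)
```

```bash
sed -i 's/np.array(im\["rotation"\])/Rotation.from_euler("xyz",im["rotation"]).as_matrix()/; 1a from scipy.spatial.transform import Rotation' h.py
python3 - <<'E'
from h import *
im=get_image("top")
W=pts(im)
np.save("top.npy",W);cv2.imwrite("topc.png",im["color"][:,:,::-1])
cv2.imwrite("pics/top.png",cv2.resize(im["color"][:,:,::-1],(800,600)))
for n in "module free_bay rack neighbour handheld tray desk_mic tuner mug".split():
    for b in models.boxes_of(im,n)[:4]:
        r=b["rect"];c=W[int((r[1]+r[3])/2),int((r[0]+r[2])/2)]
        print(n,round(b["score"],2),np.round(r),np.round(c))
print(status.read_state())
E
```

```text
module 0.79 [299. 169. 347. 215.] [ 592. -139.   37.]
module 0.25 [146. 273. 188. 310.] [334. 272.   7.]
rack 0.96 [139. 154. 201. 261.] [554. 260.  44.]
neighbour 0.62 [151. 163. 199. 200.] [622. 248.  39.]
handheld 0.77 [152.  98. 181. 135.] [799. 274.  26.]
handheld 0.74 [213. 184. 244. 238.] [545. 106.  39.]
handheld 0.68 [233.  95. 271. 142.] [789.  43.  32.]
handheld 0.58 [279. 244. 314. 326.] [351. -68.  50.]
tray 0.93 [373. 180. 426. 259.] [ 518. -344.    5.]
desk_mic 0.77 [232.  97. 267. 140.] [789.  51.  30.]
tuner 0.69 [367. 118. 428. 169.] [ 706. -325.   89.]
mug 0.61 [146. 276. 186. 311.] [328. 278.   7.]
{'clock': 0.55, 'qpos': array([-1.2617913 ,  0.62837227,  0.03852958,  1.51741753, -0.0269706 ,
        0.99630313, -0.02000061]), 'qd': array([ 0.00010824,  0.00070865, -0.00015748, -0.00125273, -0.0004598 ,
        0.00158748,  0.0003069 ]), 'tau': array([ 9.82864708e-05, -5.62888920e+01,  1.22503761e+00, -1.93654883e+01,
        1.09756412e-02,  2.22152215e-03,  1.51393181e-05]), 'eef_pos': array([237.96109017, 604.88306559, 198.02633562]), 'tool_rot': array([3.14157380e+00, 4.33166537e-06, 2.76675366e+00]), 'force': array([-0.18843965,  0.10194354, -0.09199025]), 'torque': array([-0.02248092, -0.00439442,  0.02105708]), 'gripper_force': 0.0, 'width': 85.37593222776466}
```

View pics/top.png

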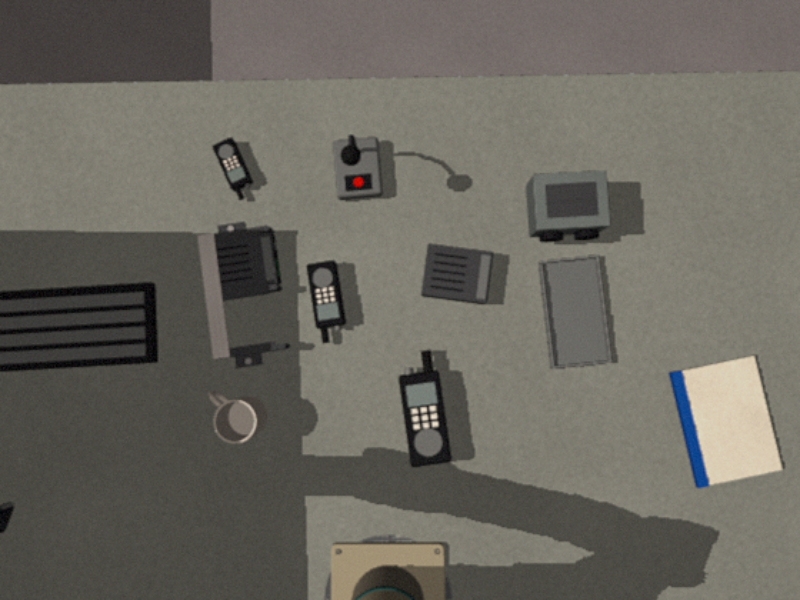

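The top view shows the bays opening to image right (world −y). The neighbour is in the far bay, at (245,262), and the free near bay is around (245,320). The middle-sized handheld is at (325,297) with its aerial toward the robot. The loose module is at (458,273) with its light panel strip on the right, and the tray is at (577,312). Next I'll measure these precisely.

Run:
```python
from h import *
W=np.load("top.npy")
def fit(n,r,lo,hi):
    l,t,rr,b=r
    P=W[t:b,l:rr].reshape(-1,3);P=P[(P[:,2]>lo)&(P[:,2]<hi)]
    (c,s,a)=cv2.minAreaRect(P[:,:2].astype(np.float32))
    print(n,len(P),np.round(c,1),np.round(s,1),round(np.deg2rad(a),3),"z",np.round(np.percentile(P[:,2],[5,50,95]),1),"mean",np.round(P[:,:2].mean(0),1), "bb",np.round(P.min(0)),np.round(P.max(0)))
fit("module",(290,160,355,222),25,60)
fit("handheld",(205,176,250,245),22,60)
fit("handheld_all",(205,176,250,245),12,60)
fit("neigh",(150,163,190,212),33,43)
fit("rack",(135,150,210,262),43,55)
fit("rack_all",(135,150,210,262),15,70)
fit("tray",(368,172,435,265),10,30)
fit("tray2",(368,172,435,265),2.5,30)
fit("bighh",(270,235,325,335),25,80)
fit("smallhh",(145,90,185,145),12,60)
fit("desk",(240,250,270,280),-20,20)
im=cv2.imread("topc.png")
a=cv2.resize(im[150:265,130:255],None,fx=5,fy=5,interpolation=cv2.INTER_CUBIC)
cv2.imwrite("pics/rack.png",np.clip(a.astype(float)*1.8,0,255).astype(np.uint8))
# height map of the rack area on 5px grid
for y in range(150,264,4): print(y,' '.join('%3d'%(-9 if np.isnan(z) else z) for z in W[y,136:250:4,2]), np.round(W[y,196,:2]))
```

```text
module 1695 [ 592.9 -133.9] [121.2  96.7] 1.428 z [32.7 36.9 41.2] mean [ 592.2 -133.5] bb [ 537. -197.   25.] [648. -68.  45.]
handheld 1003 [544.1 106. ] [148.4  54.9] 0.158 z [26.2 34.5 38.9] mean [553.1 107.1] bb [469.  73.  22.] [619. 142.  43.]
handheld_all 1034 [544.1 105.7] [148.4  55.4] 0.158 z [23.6 34.4 38.9] mean [552.3 106.7] bb [469.  73.  12.] [619. 142.  43.]
neigh 1246 [609.6 259.6] [121.5 102.9] 0.003 z [33.6 37.2 42. ] mean [617.1 256.1] bb [549. 208.  33.] [670. 311.  43.]
rack 1543 [562.6 259.9] [228.3 132. ] 0.14 z [43.6 46.7 50.9] mean [558.1 286.9] bb [442. 180.  43.] [682. 339.  55.]
rack_all 3220 [563.1 259.4] [229.8 135.4] 0.131 z [32.4 42.4 50. ] mean [584.9 267.9] bb [442. 178.  15.] [682. 339.  56.]
tray 706 [ 513.6 -332.7] [214.9 150. ] 0.078 z [10.2 15.  20.8] mean [ 523.6 -350.6] bb [ 401. -414.   10.] [ 626. -266.   23.]
tray2 4005 [ 521.8 -349.4] [176.1 245.6] 1.554 z [ 2.8  6.2 17.3] mean [ 520.6 -351. ] bb [ 399. -439.    3.] [ 645. -259.   23.]
bighh 2003 [350.3 -69.1] [202.7  74. ] 0.133 z [34.7 47.4 52. ] mean [338.4 -71.4] bb [ 247. -116.   25
[... 3384 characters left out ...]
   1   1   0   1   0   2   1 [462. 189.]
246   8   1  11  -6  50  44  47  45  42  41  44  46   3   0   1  -1  -1   0   2  -3   1   0   3  -2   0   0   0  -1   3 [452. 197.]
250  -1   0   2   4  46  24   0   2   2   1   8   2   1   2  -2   5  -1   2   0   6   3   1   0   6  -1   0   4   0   0 [441. 196.]
254  -1  -4  -2   2   1   5   3   1   7   3   3   5   0   2  -1   0  -1  -1   2   1   1   2   2  -2   6   0   1   3   0 [430. 197.]
258   0   0   0  -1   4   0   0   0   2   0  -1   3  -1   0   5   0   3   0   0   1   3  -1   0   0   1   1   0   2  -2 [420. 197.]
262   0  -1  -3   0   2  -1   2   5   2  -3  -1   0   0  -2  -3  -5   0   0   0  -1   0  -1   1  -9   1   1  -2   2   0 [409. 198.]
```

View pics/rack.png

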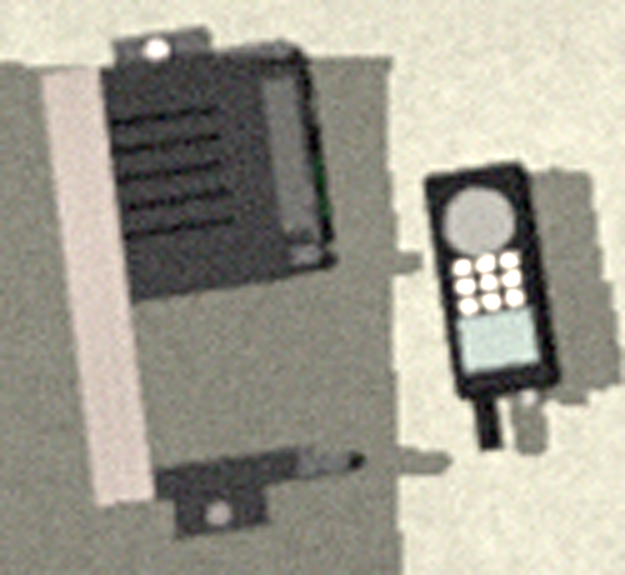

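The crop shows the free bay as the gap between the neighbour and the near wall, which runs around (260,470). The handheld's aerial points toward the robot. I'll move above the handheld and refine the rack and tray measurements from the saved picture.

```bash
A='{"delta_pos":[1.6,-2.485,0],"yaw":-0.125}'
python3 -m handwheel '[{"delta_pos":[1.6,-2.485,0],"yaw":-0.125},{"delta_pos":[1.6,-2.485,0],"yaw":-0.125},{"delta_pos":[1.6,-2.485,0],"yaw":-0.125},{"delta_pos":[1.6,-2.485,0],"yaw":-0.125},{"delta_pos":[1.6,-2.485,0],"yaw":-0.125},{"delta_pos":[1.6,-2.485,0],"yaw":-0.125},{"delta_pos":[1.6,-2.485,0],"yaw":-0.125},{"delta_pos":[1.6,-2.485,0],"yaw":-0.125},{"delta_pos":[1.6,-2.485,0],"yaw":-0.125},{"delta_pos":[1.6,-2.485,0],"yaw":-0.125}]'
python3 -m handwheel '[{"delta_pos":[1.6,-2.485,0],"yaw":-0.125},{"delta_pos":[1.6,-2.485,0],"yaw":-0.125},{"delta_pos":[1.6,-2.485,0],"yaw":-0.125},{"delta_pos":[1.6,-2.485,0],"yaw":-0.125},{"delta_pos":[1.6,-2.485,0],"yaw":-0.125},{"delta_pos":[1.6,-2.485,0],"yaw":-0.125},{"delta_pos":[1.6,-2.485,0],"yaw":-0.125},{"delta_pos":[1.6,-2.485,0],"yaw":-0.125},{"delta_pos":[1.6,-2.485,0],"yaw":-0.125},{"delta_pos":[1.6,-2.485,0],"yaw":-0.125}]'
python3 -m handwheel '[{"delta_pos":[0,0,0],"yaw":-0.109},{"delta_pos":[0,0,0],"yaw":0}]'
python3 - <<'E'
from h import *
W=np.load("top.npy");im=cv2.imread("topc.png")
# back-wall strip by colour (BGR): bright & reddish
b=im[150:262,130:215].astype(int);S=W[150:262,130:215]
m=((b[:,:,2]-b[:,:,1]>6)&(b.sum(2)>200)&(S[:,:,2]>38)).astype(np.uint8)
n,l,st,_=cv2.connectedComponentsWithStats(m);k=1+st[1:,4].argmax()
v,u=np.nonzero(l==k);P=S[v,u]
print(st[k],cv2.minAreaRect(P[:,:2].astype(np.float32)))
L=cv2.fitLine(P[:,:2].astype(np.float32),cv2.DIST_HUBER,0,.01,.01).ravel();print("line",L,np.arctan2(L[1],L[0]))
# tray: pixels z>3 -> project onto axis by scan of angles
P=W[172:265,366:435].reshape(-1,3);P=P[np.isfinite(P[:,2])]
wall=P[(P[:,2]>11)&(P[:,2]<25)][:,:2]
best=None
from scipy.optimize import minimize
def cost(p):
    c,s=np.cos(p[2]),np.sin(p[2]);d=wall-p[:2];x=np.abs(d@[c,s]);y=np.abs(d@[-s,c])
    # distance to the rectangle outline 195x105
    q=np.stack([x-97.5,y-52.5],1);o=np.hypot(np.maximum(q[:,0],0),np.maximum(q[:,1],0))+np.minimum(q.max(1),0)
    return np.minimum(np.abs(o),15).mean()
r=min((minimize(cost,[520,-348,a],method="Nelder-Mead") for a in (0,.1,.2)),key=lambda r:r.fun)
print("tray",r.x,r.fun,len(wall))
E
```

```text
clock: 1.38
eef_pos: [398.6, 355.3, 198.3]
tool_rot: [3.141, -0.001, 1.511]
force: [-0.2, -0.5, 0.4]
width: 85.2
gripper_force: 0.0
clock: 2.22
eef_pos: [558.7, 107.0, 198.2]
tool_rot: [-3.141, -0.001, 0.261]
force: [0.0, 0.4, -0.0]
width: 85.2
gripper_force: 0.0
clock: 2.38
eef_pos: [558.8, 105.8, 198.1]
tool_rot: [3.14, -0.0, 0.152]
force: [-0.4, 0.2, -0.3]
width: 85.3
gripper_force: 0.0
[  9  14  22  87 751] ((555.0294189453125, 310.2031555175781), (227.09352111816406, 31.790475845336914), 8.149198532104492)
line [9.9036801e-01 1.3846010e-01 5.5562122e+02 3.1052682e+02] 0.13890637
tray [ 5.21851136e+02 -3.50349214e+02  9.65478471e-02] 3.3633307492154874 587
```

```bash
python3 -m handwheel '[{"delta_pos":[0,0.25,-3]},{"delta_pos":[0,0,-3]},{"delta_pos":[0,0,-3]},{"delta_pos":[0,0,-3]},{"delta_pos":[0,0,-2]},{"delta_pos":[0,0,-2]},{"delta_pos":[0,0,-1.5]},{"delta_pos":[0,0,-1]},{"delta_pos":[0,0,-0.5]},{"delta_pos":[0,0,0]}]'
python3 -m handwheel '[{"delta_pos":[0,0,0]},{"delta_pos":[0,0,0]},{"delta_pos":[0,0,0]},{"delta_pos":[0,0,0]},{"delta_pos":[0,0,0]},{"delta_pos":[0,0,0]},{"delta_pos":[0,0,0]},{"delta_pos":[0,0,0]}]' -1
```

```text
schema error: expected keys delta_pos, yaw
schema error: expected keys delta_pos, yaw
```

```bash
python3 -m handwheel '[{"delta_pos":[0,0.25,-3],"yaw":0},{"delta_pos":[0,0,-3],"yaw":0},{"delta_pos":[0,0,-3],"yaw":0},{"delta_pos":[0,0,-3],"yaw":0},{"delta_pos":[0,0,-2],"yaw":0},{"delta_pos":[0,0,-2],"yaw":0},{"delta_pos":[0,0,-1.5],"yaw":0},{"delta_pos":[0,0,-1],"yaw":0},{"delta_pos":[0,0,-0.5],"yaw":0},{"delta_pos":[0,0,0],"yaw":0}]'
python3 -m handwheel '[{"delta_pos":[0,0,0],"yaw":0},{"delta_pos":[0,0,0],"yaw":0},{"delta_pos":[0,0,0],"yaw":0},{"delta_pos":[0,0,0],"yaw":0},{"delta_pos":[0,0,0],"yaw":0},{"delta_pos":[0,0,0],"yaw":0},{"delta_pos":[0,0,0],"yaw":0},{"delta_pos":[0,0,0],"yaw":0}]' -1
```

```text
clock: 3.22
eef_pos: [557.2, 111.2, 7.3]
tool_rot: [-3.141, 0.001, 0.16]
force: [-0.6, 0.1, -0.5]
width: 85.3
gripper_force: 0.0
clock: 3.88
eef_pos: [557.9, 110.4, 8.1]
tool_rot: [-3.142, -0.0, 0.158]
force: [0.2, -0.3, 0.5]
width: -0.3
gripper_force: 0.0
```

Run:
```python
from h import *
a=get_image("side");b=get_image("wrist")
cv2.imwrite("pics/s1.png",np.hstack([cv2.resize(x["color"][:,:,::-1],(400,300)) for x in (a,b)]))
print(status.read_state()["width"])
```

```text
-0.42008975230552675
```

View pics/s1.png

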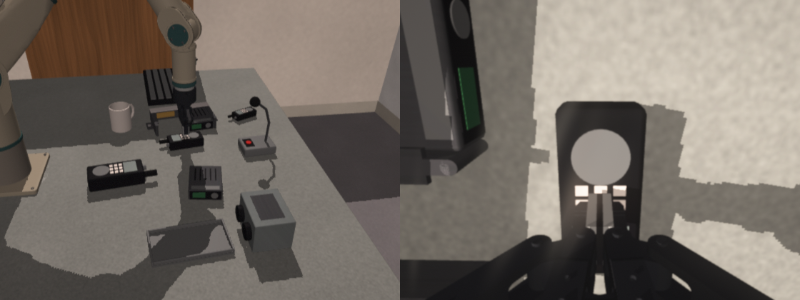

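The side view (left half) shows the gripper at the handheld. The wrist view (right half) shows the shut fingers drawn over the keypad at about (600,205), so the grasp missed. I'll check where everything is now.

Run:
```python
from h import *
t=get_image("top");W=pts(t)
st=status.read_state();print(st["eef_pos"],st["tool_rot"])
b=get_image("wrist");print({k:v for k,v in b.items() if k not in("color","z_map")})
H=np.array(b["hand_eye"]);z=b["z_map"]
v,u=np.mgrid[:420,:560]
P=np.stack([(u-b["cx"])/b["fx"]*z,-(v-b["cy"])/b["fy"]*z,-z],-1)
T=P@H[:3,:3].T+H[:3,3]
Wd=T@Rotation.from_euler("xyz",st["tool_rot"]).as_matrix().T+st["eef_pos"]
Wd[z<=0]=np.nan
for (x,y) in [(280,220),(225,180),(280,283),(290,300),(258,260),(220,250),(350,250),(280,330),(100,150)]: print((x,y),np.round(Wd[y,x]))
c=t["color"][165:265,190:290,::-1];s=get_image("side")["color"][130:270,190:330,::-1]
cv2.imwrite("pics/s2.png",np.clip(1.4*np.hstack([cv2.resize(c,(390,390),interpolation=3),cv2.resize(s,(390,390),interpolation=3)]),0,255).astype(np.uint8))
```

```text
[557.90427601 110.36323821   7.98620152] [3.14155149e+00 5.91112642e-05 1.57798775e-01]
{'fx': 367.88089458036325, 'fy': 367.88089458036325, 'cx': 279.1380948649691, 'cy': 213.98480510247492, 'hand_eye': array([[ 8.17286609e-04,  9.46382078e-01,  3.23048439e-01,
         8.36321852e+01],
       [ 9.99999643e-01, -8.43226519e-04, -5.96562287e-05,
         3.13894260e-01],
       [ 2.15945425e-04,  3.23048373e-01, -9.46382429e-01,
        -1.77011874e+02],
       [ 0.00000000e+00,  0.00000000e+00,  0.00000000e+00,
         1.00000000e+00]]), 'shot': 6}
(280, 220) [588. 114.  37.]
(225, 180) [601. 140.  35.]
(280, 283) [569. 111.  57.]
(290, 300) [570. 108.  69.]
(258, 260) [567. 121.  36.]
(220, 250) [553. 142.   1.]
(350, 250) [564.  72.   1.]
(280, 330) [564. 111.  80.]
(100, 150) [602. 198.  19.]
```

View pics/s2.png

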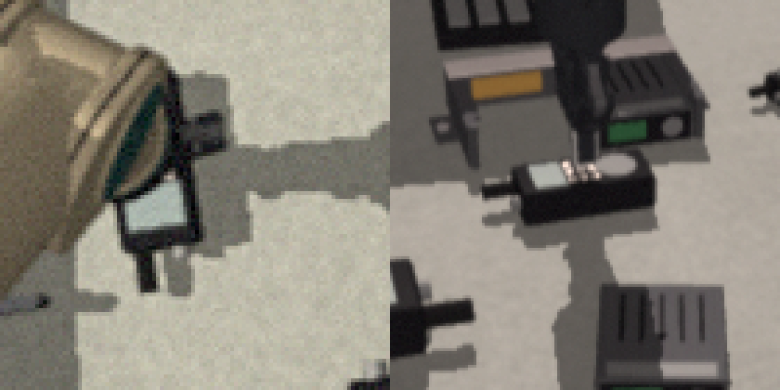

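```bash
cat >> h.py <<'E'
def wpts():
    st=status.read_state();b=get_image("wrist")
    H=np.array(b["hand_eye"]);z=b["z_map"];v,u=np.mgrid[:420,:560]
    P=np.stack([(u-b["cx"])/b["fx"]*z,-(v-b["cy"])/b["fy"]*z,-z],-1)
    T=P@H[:3,:3].T+H[:3,3]
    W=T@Rotation.from_euler("xyz",st["tool_rot"]).as_matrix().T+st["eef_pos"]
    W[z<=0]=np.nan
    return b,W,st
E
python3 - <<'E'
from h import *
b,W,st=wpts()
for y in range(250,335,5): print(y,[tuple(np.round(W[y,x]).astype(int)) if np.isfinite(W[y,x,2]) else None for x in (266,272,280,290)])
# expected pixel of the TCP
H=np.linalg.inv(b["hand_eye"]);p=H[:3,3];print(b["cx"]+b["fx"]*p[0]/-p[2], b["cy"]-b["fy"]*p[1]/-p[2])
c=b["color"][200:340,200:370,::-1]
cv2.imwrite("pics/s3.png",np.clip(1.6*cv2.resize(c,None,fx=4,fy=4,interpolation=3).astype(float),0,255).astype(np.uint8))
E
```

```text
250 [(np.int64(573), np.int64(118), np.int64(37)), (np.int64(573), np.int64(116), np.int64(36)), (np.int64(574), np.int64(112), np.int64(37)), (np.int64(575), np.int64(108), np.int64(37))]
255 [(np.int64(571), np.int64(118), np.int64(37)), (np.int64(571), np.int64(115), np.int64(36)), (np.int64(571), np.int64(112), np.int64(35)), (np.int64(572), np.int64(107), np.int64(36))]
260 [(np.int64(567), np.int64(117), np.int64(34)), (np.int64(568), np.int64(115), np.int64(36)), (np.int64(569), np.int64(111), np.int64(36)), (np.int64(569), np.int64(107), np.int64(34))]
265 [(np.int64(565), np.int64(117), np.int64(35)), (np.int64(566), np.int64(115), np.int64(36)), (np.int64(566), np.int64(111), np.int64(35)), (np.int64(567), np.int64(107), np.int64(36))]
270 [(np.int64(568), np.int64(117), np.int64(46)), (np.int64(569), np.int64(115), np.int64(47)), (np.int64(569), np.int64(111), np.int64(46)), (np.int64(570), np.int64(107), np.int64(46))]
275 [(np.int64(568), np.int64(117), np.int64(51)), (np.int64(569), np.int64(115), np.int64(51)), (np.int64(570), np.int64(112), np.int64(52)), (np.int64(57
[... 1448 characters left out ...]
79)), (np.int64(569), np.int64(112), np.int64(79)), (np.int64(570), np.int64(108), np.int64(79))]
320 [(np.int64(570), np.int64(116), np.int64(83)), (np.int64(568), np.int64(114), np.int64(80)), (np.int64(568), np.int64(111), np.int64(80)), (np.int64(569), np.int64(108), np.int64(80))]
325 [(np.int64(569), np.int64(116), np.int64(85)), (np.int64(570), np.int64(114), np.int64(86)), (np.int64(566), np.int64(111), np.int64(80)), (np.int64(571), np.int64(109), np.int64(86))]
330 [(np.int64(570), np.int64(116), np.int64(88)), (np.int64(570), np.int64(114), np.int64(89)), (np.int64(564), np.int64(111), np.int64(80)), (np.int64(571), np.int64(109), np.int64(88))]
278.4875260029699 255.5203895338028
```

View pics/s3.png

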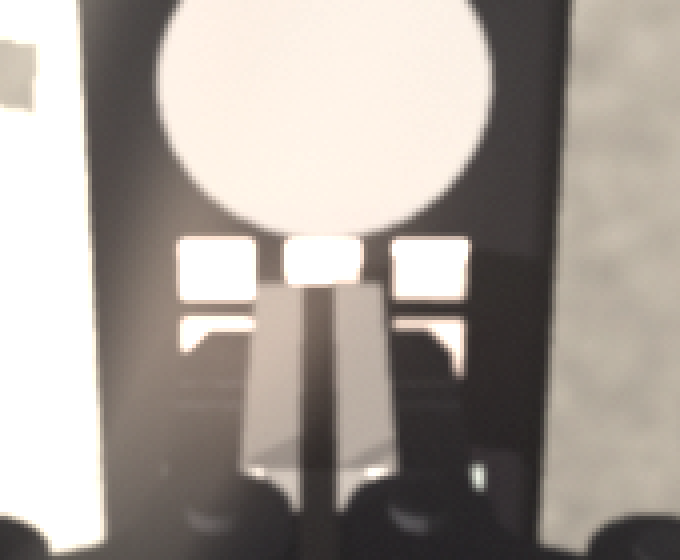

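The depth puts the shut fingertips about 35 mm above the reported TCP (tip z ≈ 43, TCP z = 8). I'll raise the arm and measure where the tips lie in the tool frame, both shut and open.

```bash
cat > tip.py <<'E'
from h import *
b,W,st=wpts()
R=Rotation.from_euler("xyz",st["tool_rot"]).as_matrix()
T=(W-st["eef_pos"])@R
print(st["eef_pos"],st["width"],st["force"])
m=np.isfinite(T[:,:,2])&(np.abs(T[:,:,0])<16)&(np.abs(T[:,:,1])<75)&(T[:,:,2]>-100)&(W[:,:,2]>50)
p=T[m];print(len(p))
for y0 in range(-75,75,10):
    q=p[(p[:,1]>=y0)&(p[:,1]<y0+10)]
    if len(q)>5: print(y0,"max z %.0f"%np.percentile(q[:,2],98),"x at low %.0f"%np.median(q[q[:,2]>np.percentile(q[:,2],80)][:,0]))
E
python3 -m handwheel '[{"delta_pos":[0,0,3],"yaw":0},{"delta_pos":[0,0,3],"yaw":0},{"delta_pos":[0,0,3],"yaw":0},{"delta_pos":[0,0,3],"yaw":0},{"delta_pos":[0,0,0],"yaw":0},{"delta_pos":[0,0,0],"yaw":0}]'
python3 tip.py
python3 -m handwheel '[{"delta_pos":[0,0,0],"yaw":0},{"delta_pos":[0,0,0],"yaw":0},{"delta_pos":[0,0,0],"yaw":0},{"delta_pos":[0,0,0],"yaw":0},{"delta_pos":[0,0,0],"yaw":0},{"delta_pos":[0,0,0],"yaw":0},{"delta_pos":[0,0,0],"yaw":0},{"delta_pos":[0,0,0],"yaw":0}]' 1
python3 tip.py
```

```text
clock: 4.68
eef_pos: [559.1, 110.7, 129.6]
tool_rot: [-3.141, -0.004, 0.158]
force: [0.2, 0.3, -0.4]
width: 0.4
gripper_force: 0.0
[559.13397916 110.65560558 129.6159118 ] 0.4101763504229152 [ 0.20508728  0.29790436 -0.43383896]
18858
-45 max z -89 x at low -6
-35 max z -82 x at low 12
-25 max z -77 x at low 8
-15 max z -43 x at low 8
-5 max z -41 x at low 12
5 max z -42 x at low 8
15 max z -77 x at low 8
25 max z -82 x at low 13
35 max z -88 x at low -6
45 max z -99 x at low 12
clock: 5.4
eef_pos: [557.9, 110.3, 128.0]
tool_rot: [3.142, 0.0, 0.158]
force: [-0.4, 0.6, 0.3]
width: 85.3
gripper_force: 0.0
[557.93369457 110.3484357  127.9660757 ] 85.34568220698338 [-0.42855207  0.57382808  0.30741978]
15006
-75 max z -92 x at low 12
-65 max z -65 x at low 7
-55 max z -55 x at low 11
-45 max z -50 x at low 3
35 max z -50 x at low 2
45 max z -54 x at low 11
55 max z -60 x at low 8
65 max z -91 x at low 12
```

The fingertips really sit about 37 mm behind the reported TCP when shut, and about 50 mm when open. I'll add that offset to every height from here on. Next I descend again and grip.

```bash
python3 -m handwheel '[{"delta_pos":[0,-0.2,-3],"yaw":0},{"delta_pos":[0,0,-3],"yaw":0},{"delta_pos":[0,0,-3],"yaw":0},{"delta_pos":[0,0,-2.5],"yaw":0},{"delta_pos":[0,0,-1.5],"yaw":0},{"delta_pos":[0,0,-1],"yaw":0},{"delta_pos":[0,0,-1],"yaw":0},{"delta_pos":[0,0,-0.6],"yaw":0},{"delta_pos":[0,0,-0.5],"yaw":0},{"delta_pos":[0,0,0],"yaw":0}]'
python3 -m handwheel '[{"delta_pos":[0,0,0],"yaw":0},{"delta_pos":[0,0,0],"yaw":0},{"delta_pos":[0,0,0],"yaw":0},{"delta_pos":[0,0,0],"yaw":0},{"delta_pos":[0,0,0],"yaw":0},{"delta_pos":[0,0,0],"yaw":0},{"delta_pos":[0,0,0],"yaw":0}]' -1
```

```text
clock: 6.28
eef_pos: [557.9, 108.4, -33.3]
tool_rot: [-3.142, 0.0, 0.158]
force: [0.9, -0.5, -0.0]
width: 85.6
gripper_force: 0.0
clock: 6.87
eef_pos: [558.6, 108.7, -32.0]
tool_rot: [-3.141, -0.002, 0.158]
force: [-0.5, 1.4, 5.9]
width: 53.3
gripper_force: 64.6
```

```bash
python3 -m handwheel '[{"delta_pos":[0,0,1.5],"yaw":0},{"delta_pos":[0,0,2.5],"yaw":0},{"delta_pos":[0,0,3],"yaw":0},{"delta_pos":[0,-1,2],"yaw":0},{"delta_pos":[-0.2,-2.7,0],"yaw":-0.005},{"delta_pos":[-0.2,-3,0],"yaw":-0.005},{"delta_pos":[-0.2,-3,0],"yaw":-0.005},{"delta_pos":[-0.2,-3,0],"yaw":-0.005},{"delta_pos":[-0.2,-3,0],"yaw":-0.005},{"delta_pos":[-0.2,-3,0],"yaw":-0.005}]'
python3 -m handwheel '[{"delta_pos":[-0.2,-3,0],"yaw":-0.005},{"delta_pos":[-0.2,-3,0],"yaw":-0.005},{"delta_pos":[-0.2,-3,0],"yaw":-0.005},{"delta_pos":[-0.2,-3,0],"yaw":-0.005},{"delta_pos":[-0.2,-3,0],"yaw":-0.005},{"delta_pos":[-0.2,-3,0],"yaw":-0.005},{"delta_pos":[-0.2,-3,0],"yaw":0},{"delta_pos":[0,-3,0],"yaw":0},{"delta_pos":[0,-3,0],"yaw":0},{"delta_pos":[0,0,0],"yaw":0}]'
python3 - <<'E'
from h import *
t=get_image("top");s=status.read_state();print(s["eef_pos"],s["tool_rot"][2])
b=get_image("side")
cv2.imwrite("pics/s4.png",np.hstack([cv2.resize(x["color"][:,:,::-1],(400,300)) for x in (t,b)]))
W=pts(t)
P=W[160:225,290:360].reshape(-1,3);P=P[(P[:,2]>25)&(P[:,2]<60)]
print(cv2.minAreaRect(P[:,:2].astype(np.float32)))
E
```

```text
clock: 7.7
eef_pos: [545.3, -79.7, 56.9]
tool_rot: [-3.141, 0.0, 0.128]
force: [-0.3, -0.1, -2.1]
width: 53.5
gripper_force: 64.0
clock: 8.53
eef_pos: [529.7, -358.0, 57.8]
tool_rot: [3.133, 0.0, 0.09]
force: [0.3, -1.8, -2.0]
width: 53.1
gripper_force: 64.2
[ 529.98719646 -353.74061642   57.17043005] 0.09218459875779472
((592.8239135742188, -133.96998596191406), (121.37793731689453, 96.62361145019531), 81.83179473876953)
```

View pics/s4.png

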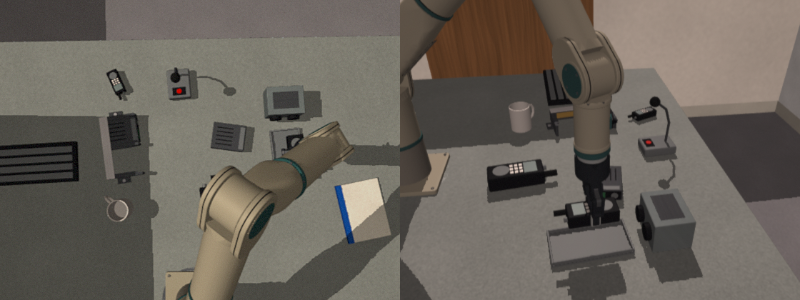

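The handheld is held over the tray: side view about (585,212), tray at (592,243). I'll lower it and release.

```bash
python3 -m handwheel '[{"delta_pos":[0,0.1,-2],"yaw":0},{"delta_pos":[0,0,-2],"yaw":0},{"delta_pos":[0,0,-1.5],"yaw":0},{"delta_pos":[0,0,-1],"yaw":0},{"delta_pos":[0,0,-0.8],"yaw":0},{"delta_pos":[0,0,-0.5],"yaw":0},{"delta_pos":[0,0,-0.4],"yaw":0},{"delta_pos":[0,0,0],"yaw":0},{"delta_pos":[0,0,0],"yaw":0}]'
python3 -m handwheel '[{"delta_pos":[0,0,0],"yaw":0},{"delta_pos":[0,0,0],"yaw":0},{"delta_pos":[0,0,0],"yaw":0},{"delta_pos":[0,0,0],"yaw":0},{"delta_pos":[0,0,0],"yaw":0},{"delta_pos":[0,0,0],"yaw":0}]' 0.9
python3 -m handwheel '[{"delta_pos":[0,0,2],"yaw":0},{"delta_pos":[0,0,3],"yaw":0},{"delta_pos":[0,0,4],"yaw":0},{"delta_pos":[0,0,3],"yaw":0},{"delta_pos":[0,0,0],"yaw":0}]'
```

```text
clock: 9.38
eef_pos: [532.2, -347.8, -24.5]
tool_rot: [3.141, -0.001, 0.098]
force: [-0.3, -0.2, -3.2]
width: 53.3
gripper_force: 64.3
clock: 9.88
eef_pos: [532.1, -347.7, -24.8]
tool_rot: [3.141, -0.0, 0.098]
force: [0.5, 0.1, 1.2]
width: 80.9
gripper_force: 0.0
clock: 10.3
eef_pos: [535.1, -351.1, 101.6]
tool_rot: [3.134, -0.008, 0.097]
force: [0.2, -0.9, -0.1]
width: 80.9
gripper_force: 0.0
```

```bash
python3 -m handwheel '[{"delta_pos":[1.75,2.9,0],"yaw":0.005},{"delta_pos":[1.75,2.9,0],"yaw":0.005},{"delta_pos":[1.75,2.9,0],"yaw":0.005},{"delta_pos":[1.75,2.9,0],"yaw":0.005},{"delta_pos":[1.75,2.9,0],"yaw":0.005},{"delta_pos":[1.75,2.9,0],"yaw":0.005},{"delta_pos":[1.75,2.9,0],"yaw":0.005},{"delta_pos":[1.75,2.7,0],"yaw":0.005},{"delta_pos":[0,0,0],"yaw":0},{"delta_pos":[0,0,0],"yaw":0}]' -1
cat > meas.py <<'E'
from h import *
import sys
from scipy.optimize import minimize
def rect(P,w,l,x0):   # robust fit of a w(x) x l(y) filled top: outline cost via minAreaRect seed
    return cv2.minAreaRect(P[:,:2].astype(np.float32))
N=int(sys.argv[1]) if len(sys.argv)>1 else 4
I=[get_image("top") for _ in range(N)]
z=np.stack([i["z_map"] for i in I]).astype(float);z[z<=0]=np.nan
im=dict(I[0]);im["z_map"]=np.nan_to_num(np.nanmedian(z,0));W=pts(im)
im["color"]=np.mean([i["color"] for i in I],0).astype(np.uint8)
np.save("W.npy",W);np.save("C.npy",im["color"])
E
python3 meas.py 8
python3 - <<'E'
from h import *
W=np.load("W.npy");C=np.load("C.npy").astype(int)
P=W[180:262,366:432].reshape(-1,3);P=P[(P[:,2]>26)&(P[:,2]<60)];print("handheld in tray",len(P),cv2.minAreaRect(P[:,:2].astype(np.float32)),np.percentile(P[:,2],[50]))
for k in (40,43): 
    P=W[148:262,130:212].reshape(-1,3);P=P[(P[:,2]>k)&(P[:,2]<55)];print("rack",cv2.minAreaRect(P[:,:2].astype(np.float32)))
psi=1.71;ex=np.array([np.cos(psi),np.sin(psi)]);ey=np.array([-ex[1],ex[0]])
# rack-frame height map around the origin guess
o=np.array([563.5,253.5]);S=W[140:270,120:225].reshape(-1,3);d=S[:,:2]-o;x=d@ex;y=d@ey
for y0 in range(-130,131,5):
    print(y0,' '.join('%3d'%(np.median(S[m][:,2]) if (m:=(np.abs(x-x0)<3.5)&(np.abs(y-y0)<2.5)).any() else -9) for x0 in range(-75,95,6)))
E
```

```text
clock: 11.13
eef_pos: [672.8, -114.1, 94.0]
tool_rot: [-3.14, 0.0, 0.143]
force: [-1.2, -0.3, -0.1]
width: -0.1
gripper_force: 0.0
handheld in tray 1075 ((518.5302734375, -350.576904296875), (146.61688232421875, 54.5198974609375), 5.590104103088379) [40.22200925]
rack ((576.4251098632812, 261.66351318359375), (199.94888305664062, 132.53822326660156), 8.031177520751953)
rack ((576.4251098632812, 261.66351318359375), (199.94888305664062, 132.53822326660156), 8.031177520751953)
-130   0   0   0   0   1   1   0   0   0   1   0   0   3   3   3   3   6   3   3   3   1   0   0   0   0   0   0   0   0
-125   0   0   0   0   0   0   0   1   0   0   0   1   2   3   3   5   6   2   2   3   1   1   0   1   0   0   0   0   0
-120   0  -1   0   1   1  -9  -9  -9  -9  -9  -9  -9  -9  -9  -9  -9   5   5  -9  -9   4  -9  -9  -9  -9  -9  -9   1   0
-115   1   1   0   0  43  43  45  42  43  43  -9  44  45  45  44  43  44  44  44  44  47  48  -9  48  45  -9  -9   0  -1
-110   0   0   2  43  44  44  45  44  43  43  45  45  45  44  44  44  44  43  44  42  45  47  46  46  47  -9  -9   0   0
-105   0   0   
[... 5023 characters left out ...]
  -9  -9  -9  -9  -9  -9  -9  -9  -9  -9  -9  -9  -9  -9  -9  -9  -9  -9  -9  -9  -9  -9  -9  -9  -9
110  -9  -9  -9  -9  -9  -9  -9  -9  -9  -9  -9  -9  -9  -9  -9  -9  -9  -9  -9  -9  -9  -9  -9  -9  -9  -9  -9  -9  -9
115  -9  -9  -9  -9  -9  -9  -9  -9  -9  -9  -9  -9 360  -9  -9  -9  -9  -9  -9  -9  -9  -9  -9  -9  -9  -9  -9  -9  -9
120  -9  -9  -9  -9  -9  -9  -9  -9  -9  -9  -9  -9  -9  -9  -9  -9  -9  -9  -9  -9  -9  -9  -9  -9  -9  -9  -9  -9  -9
125  -9  -9  -9  -9  -9  -9  -9  -9  -9  -9  -9  -9  -9  -9  -9  -9  -9  -9  -9  -9  -9  -9  -9  -9  -9  -9  -9  -9  -9
130  -9  -9  -9  -9  -9  -9  -9  -9  -9  -9  -9  -9  -9  -9  -9  -9  -9  -9  -9  -9  -9  -9  -9  -9  -9  -9  -9  -9  -9
```

```bash
python3 -m handwheel '[{"delta_pos":[0,0,-3],"yaw":0},{"delta_pos":[0,0,-3],"yaw":0},{"delta_pos":[0,0,-3],"yaw":0},{"delta_pos":[0,0,-2],"yaw":0},{"delta_pos":[0,0,-1],"yaw":0},{"delta_pos":[0,0,-0.5],"yaw":0},{"delta_pos":[0,0,0],"yaw":0},{"delta_pos":[0,0,0],"yaw":0}]'
```

```text
clock: 12.2
eef_pos: [672.9, -118.3, -28.8]
tool_rot: [3.141, -0.002, 0.137]
force: [0.1, -0.2, 0.1]
width: 0.2
gripper_force: 0.0
```

```bash
python3 -m handwheel '[{"delta_pos":[-0.5,-0.07,0],"yaw":0},{"delta_pos":[-0.5,-0.07,0],"yaw":0},{"delta_pos":[-0.5,-0.07,0],"yaw":0},{"delta_pos":[-0.5,-0.07,0],"yaw":0},{"delta_pos":[-0.5,-0.07,0],"yaw":0},{"delta_pos":[-0.5,-0.07,0],"yaw":0},{"delta_pos":[-0.5,-0.07,0],"yaw":0},{"delta_pos":[-0.5,-0.07,0],"yaw":0},{"delta_pos":[-0.4,-0.06,0],"yaw":0},{"delta_pos":[0,0,0],"yaw":0}]'
python3 -m handwheel '[{"delta_pos":[0.8,0.1,0],"yaw":0},{"delta_pos":[2,0.3,0],"yaw":0},{"delta_pos":[0.5,0,3],"yaw":0},{"delta_pos":[0,-1,3],"yaw":0},{"delta_pos":[-0.5,-3.5,0],"yaw":0.12},{"delta_pos":[-1,-4,0],"yaw":0.12},{"delta_pos":[-2,-4,0],"yaw":0.12},{"delta_pos":[-2,-3,0],"yaw":0.12},{"delta_pos":[0,0,0],"yaw":0.12},{"delta_pos":[0,0,0],"yaw":0.12}]'
python3 meas.py 4
cat > mod.py <<'E'
from h import *
import sys
W=np.load("W.npy");o=np.array([509.5,245.9]);psi=1.71
ex=np.array([np.cos(psi),np.sin(psi)]);ey=np.array([-ex[1],ex[0]])
S=W[120:300,140:380].reshape(-1,3);d=S[:,:2]-o;x=d@ex;y=d@ey
m=(S[:,2]>27)&(S[:,2]<42)&(np.abs(y)<100)&(x<-10)&(x>-560)
q=np.stack([x[m],y[m]],1).astype(np.float32);c,s,a=cv2.minAreaRect(q)
print("module in bay frame: centre",np.round(c,1),"size",np.round(s,1),"angle deg",round(a,2),"n",m.sum(),"mean",q.mean(0).round(1))
print(status.read_state()["eef_pos"],status.read_state()["tool_rot"][2])
E
python3 mod.py
```

```text
clock: 13.03
eef_pos: [628.5, -123.7, -29.1]
tool_rot: [3.142, -0.002, 0.138]
force: [2.9, 0.4, 2.1]
width: -0.5
gripper_force: 1.4
clock: 13.87
eef_pos: [603.3, -276.8, 29.6]
tool_rot: [-3.139, 0.004, 0.857]
force: [-0.2, 0.4, -0.4]
width: 0.2
gripper_force: 0.0
module in bay frame: centre [-276.6  -22.3] size [532.2 159.2] angle deg 0.54 n 1798 mean [-327.8  -20.7]
[ 606.7931781  -271.61365585   29.43451348] 0.8548252807220302
```

```bash
python3 - <<'E'
s=open("mod.py").read()
s=s[:s.index("S=W[")]+'''d=W[:,:,:2]-o;x=d@ex;y=d@ey
m=(W[:,:,2]>29)&(W[:,:,2]<43)&(np.abs(y)<110)&(x<50)&(x>-560)
m=cv2.erode(m.astype(np.uint8),np.ones((3,3)))
n,l,st,ce=cv2.connectedComponentsWithStats(m)
for k in range(1,n):
    if st[k,4]<150: continue
    g=cv2.dilate((l==k).astype(np.uint8),np.ones((3,3)))>0
    g&=(W[:,:,2]>29)&(W[:,:,2]<43)
    q=np.stack([x[g],y[g]],1).astype(np.float32);c,s,a=cv2.minAreaRect(q)
    print("blob in bay frame: centre",np.round(c,1),"size",np.round(s,1),"deg",round(a,2),"n",g.sum(),"mean",q.mean(0).round(1))
print(status.read_state()["eef_pos"],status.read_state()["tool_rot"][2],status.read_state()["clock"])
'''
open("mod.py","w").write(s)
E
python3 mod.py
```

```text
blob in bay frame: centre [ -8.6 -85.6] size [ 48.7 105.7] deg 89.52 n 691 mean [-10.1 -87.6]
blob in bay frame: centre [-390.    -3.9] size [ 96.1 120.3] deg 77.14 n 1487 mean [-384.9   -9.1]
[ 606.7931781  -271.61365585   29.43451348] 0.8548252807220302 14.0667
```

```bash
python3 -m handwheel '[{"delta_pos":[-0.37,0.58,0],"yaw":0.122},{"delta_pos":[-0.37,0.58,0],"yaw":0.122},{"delta_pos":[-0.37,0.58,0],"yaw":0.122},{"delta_pos":[-0.37,0.58,0],"yaw":0.122},{"delta_pos":[-0.37,0.58,0],"yaw":0.122},{"delta_pos":[-0.37,0.58,0],"yaw":0.122},{"delta_pos":[-0.37,0.58,0],"yaw":0.122},{"delta_pos":[0,0,0],"yaw":0},{"delta_pos":[0,0,0],"yaw":0}]' 0.41
python3 -m handwheel '[{"delta_pos":[0,0,-2],"yaw":0},{"delta_pos":[0,0,-2],"yaw":0},{"delta_pos":[0,0,-1.5],"yaw":0},{"delta_pos":[0,0,-0.8],"yaw":0},{"delta_pos":[0,0,-0.2],"yaw":0},{"delta_pos":[0,0,0],"yaw":0},{"delta_pos":[0,0,0],"yaw":0}]'
```

```text
clock: 14.82
eef_pos: [581.4, -230.8, 29.8]
tool_rot: [-3.141, -0.0, 1.708]
force: [0.6, 0.7, -0.1]
width: 60.3
gripper_force: 0.0
clock: 15.4
eef_pos: [582.0, -231.9, -34.4]
tool_rot: [3.141, 0.001, 1.711]
force: [-0.0, -0.7, 0.2]
width: 60.2
gripper_force: 0.0
```

```bash
python3 -m handwheel '[{"delta_pos":[-0.07,0.52,0],"yaw":0},{"delta_pos":[-0.07,0.52,0],"yaw":0},{"delta_pos":[-0.07,0.52,0],"yaw":0},{"delta_pos":[-0.07,0.52,0],"yaw":0},{"delta_pos":[-0.07,0.52,0],"yaw":0},{"delta_pos":[-0.07,0.52,0],"yaw":0},{"delta_pos":[-0.07,0.52,0],"yaw":0},{"delta_pos":[-0.07,0.52,0],"yaw":0},{"delta_pos":[-0.07,0.52,0],"yaw":0},{"delta_pos":[-0.07,0.52,0],"yaw":0}]'
python3 -m handwheel '[{"delta_pos":[-0.07,0.5,0],"yaw":0},{"delta_pos":[-0.07,0.5,0],"yaw":0},{"delta_pos":[-0.07,0.5,0],"yaw":0},{"delta_pos":[0,0,0],"yaw":0}]'
python3 meas.py 4; python3 mod.py
python3 - <<'E'
import numpy as np,cv2
C=np.load("C.npy")[:,:,::-1]
cv2.imwrite("pics/s5.png",cv2.resize(C[140:290,130:350],(800,545),interpolation=3))
E
```

```text
clock: 16.23
eef_pos: [575.9, -180.2, -34.2]
tool_rot: [3.139, 0.002, 1.711]
force: [2.4, -4.4, 1.5]
width: 60.6
gripper_force: 2.3
clock: 16.57
eef_pos: [572.5, -164.2, -34.5]
tool_rot: [3.141, 0.001, 1.713]
force: [1.0, -2.7, 1.8]
width: 60.2
gripper_force: 1.5
blob in bay frame: centre [ -7.9 -87.9] size [ 48.  106.9] deg 86.29 n 693 mean [-10.1 -87.5]
blob in bay frame: centre [-334.1   10.1] size [94.7 97.3] deg 89.87 n 1038 mean [-327.3    2.5]
[ 572.17664375 -164.13836613  -34.97507957] 1.7121097900729219 16.7667
```

View pics/s5.png

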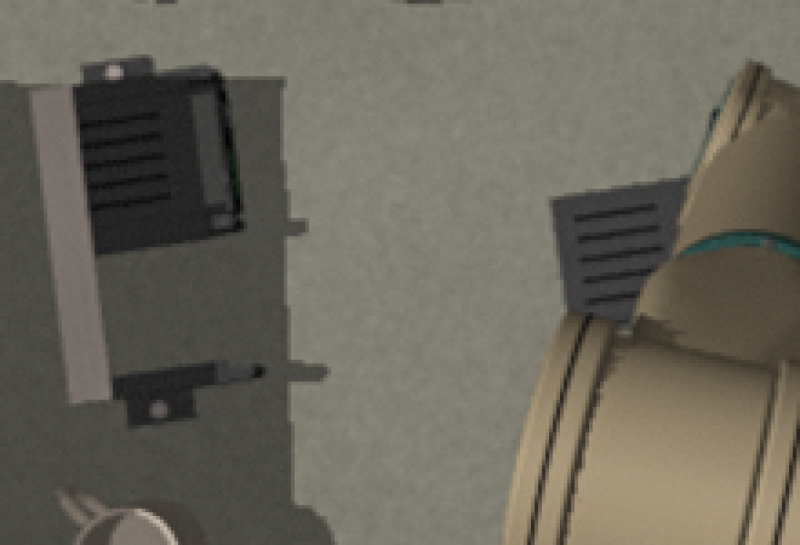

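The module is now parallel to the bay, with its front edge at (565,260) in the crop, and sits about 10 mm to the +y side of the bay. I'll push it diagonally toward the mouth, stop short and re-measure.

```bash
python3 -m handwheel '[{"delta_pos":[-0.05,0.5,0],"yaw":0},{"delta_pos":[-0.1,1.05,0],"yaw":0},{"delta_pos":[-0.1,1.05,0],"yaw":0},{"delta_pos":[-0.1,1.05,0],"yaw":0},{"delta_pos":[-0.1,1.05,0],"yaw":0},{"delta_pos":[-0.1,1.05,0],"yaw":0},{"delta_pos":[-0.1,1.05,0],"yaw":0},{"delta_pos":[-0.1,1.05,0],"yaw":0},{"delta_pos":[-0.1,1.05,0],"yaw":0},{"delta_pos":[-0.1,1.05,0],"yaw":0}]'
python3 -m handwheel '[{"delta_pos":[-0.1,1.05,0],"yaw":0},{"delta_pos":[-0.1,1.05,0],"yaw":0},{"delta_pos":[-0.1,1.05,0],"yaw":0},{"delta_pos":[-0.1,1.05,0],"yaw":0},{"delta_pos":[-0.1,1.05,0],"yaw":0},{"delta_pos":[-0.1,1.05,0],"yaw":0},{"delta_pos":[-0.08,1.05,0],"yaw":0},{"delta_pos":[-0.08,0.9,0],"yaw":0},{"delta_pos":[-0.07,0.7,0],"yaw":0},{"delta_pos":[-0.06,0.5,0],"yaw":0}]'
python3 -m handwheel '[{"delta_pos":[-0.03,0.3,0],"yaw":0},{"delta_pos":[0,0,0],"yaw":0},{"delta_pos":[0.07,-0.5,0],"yaw":0},{"delta_pos":[0.14,-1,0],"yaw":0},{"delta_pos":[0.3,-3,1],"yaw":0},{"delta_pos":[0,-4,2],"yaw":0},{"delta_pos":[0,-4,2],"yaw":0},{"delta_pos":[0,-4,0],"yaw":0},{"delta_pos":[0,-4,0],"yaw":0},{"delta_pos":[0,0,0],"yaw":0}]'
python3 meas.py 8; python3 mod.py
cat > edge.py <<'E'
from h import *
# sub-pixel-ish edges in the bay frame: histogram of heights from the averaged depth
W=np.load("W.npy");o=np.array([509.5,245.9]);psi=1.71
ex=np.array([np.cos(psi),np.sin(psi)]);ey=np.array([-ex[1],ex[0]])
d=W[:,:,:2]-o;x=d@ex;y=d@ey;z=W[:,:,2]
import sys
def edge(sel,v,coord,hi,lab):
    # v: pixels' coordinate of top surface points; extreme per row-bin, median
    out=[]
    for b in np.arange(np.nanmin(coord[sel]),np.nanmax(coord[sel]),3):
        g=sel&(coord>=b)&(coord<b+3)
        if g.sum()>3: out.append([b+1.5,(v[g].max() if hi else v[g].min())])
    out=np.array(out);p=np.polyfit(out[:,0],out[:,1],1)
    r=out[:,1]-np.polyval(p,out[:,0]);k=np.abs(r)<2.5;p=np.polyfit(out[k,0],out[k,1],1)
    print(lab,"slope %.4f"%p[0],"value at mid %.2f"%np.polyval(p,out[:,0].mean()),"mid %.0f"%out[:,0].mean(),"n",k.sum(),"rms %.2f"%r[k].std())
X=float(sys.argv[1])
top=(z>31)&(z<42)
M=top&(np.abs(x-X)<75)&(np.abs(y)<70)
edge(M&(np.abs(x-X)<50),y,x,0,"module y-");edge(M&(np.abs(x-X)<50),y,x,1,"module y+")
edge(M&(np.abs(y)<38),x,y,1,"module front");edge(M&(np.abs(y)<38),x,y,0,"module panel")
w=(z>38)&(z<60)
edge(w&(np.abs(y+54)<18)&(x>-40)&(x<45),y,x,1,"centre wall/lip y+ edge")
edge(w&(np.abs(y-54)<18)&(x>-45)&(x<-15),y,x,0,"near wall y- edge")
edge(w&(np.abs(y-54)<18)&(x>-45)&(x<-15),y,x,1,"near wall y+ edge")
edge(w&(np.abs(y+163.5)<10)&(x>-45)&(x<-15),y,x,0,"far wall y- edge")
edge(w&(x>50)&(x<95)&(y>-150)&(y<50),x,y,1,"back outer x")
edge(w&(x>50)&(x<95)&(y>-40)&(y<40),x,y,0,"back inner x")
E
python3 edge.py -136
```

```text
clock: 17.6
eef_pos: [562.3, -66.2, -35.0]
tool_rot: [-3.141, 0.002, 1.711]
force: [1.0, -5.5, 2.9]
width: 60.5
gripper_force: 2.9
clock: 18.43
eef_pos: [553.1, 28.7, -35.0]
tool_rot: [-3.14, 0.001, 1.711]
force: [1.4, -6.8, 3.2]
width: 60.2
gripper_force: 3.2
clock: 19.27
eef_pos: [557.0, -180.1, 13.0]
tool_rot: [3.141, 0.008, 1.699]
force: [0.3, -2.2, 0.3]
width: 60.1
gripper_force: 0.0
blob in bay frame: centre [ -8.2 -88. ] size [ 48.3 106.6] deg 86.59 n 693 mean [-10.2 -87.6]
blob in bay frame: centre [-148.9    2.7] size [121.5  96.1] deg 0.1 n 1701 mean [-149.3    3. ]
[ 558.79089195 -165.0622219    12.04456674] 1.7143738549085077 19.6667
module y- slope 0.0005 value at mid -43.87 mid -136 n 32 rms 0.96
module y+ slope -0.0024 value at mid 49.51 mid -136 n 33 rms 0.83
module front slope -0.0063 value at mid -89.96 mid 1 n 26 rms 0.96
module panel slope 0.0014 value at mid -207.96 mid 1 n 25 rms 0.83
centre wall/lip y+ edge slope 0.0013 value at mid -44.40 mid 4 n 27 rms 1.00
near wall y- edge slope -0.0017 value at mid 44.89 mid -30 n 9 rms 1.10
near wall y+ edge slope -0.0158 value at mid 58.25 mid -30 n 10 rms 0.69
far wall y- edge slope 0.0648 value at mid -166.62 mid -28 n 10 rms 0.99
back outer x slope 0.0021 value at mid 70.94 mid -49 n 67 rms 0.78
back inner x slope -0.0043 value at mid 51.17 mid 1 n 27 rms 0.72
```

```bash
python3 -m handwheel '[{"delta_pos":[-0.38,3.5,0],"yaw":0},{"delta_pos":[-0.38,3.5,0],"yaw":0},{"delta_pos":[-0.38,3.5,0],"yaw":0},{"delta_pos":[-0.38,3.5,0],"yaw":0},{"delta_pos":[-0.38,3.6,0],"yaw":0},{"delta_pos":[0,0,-1.5],"yaw":0},{"delta_pos":[0,0,-1.5],"yaw":0},{"delta_pos":[0,0,-1.2],"yaw":0},{"delta_pos":[0,0,-0.5],"yaw":0},{"delta_pos":[0,0,0],"yaw":0}]'
python3 -m handwheel '[{"delta_pos":[0,0,0],"yaw":0}]'
```

```text
clock: 20.5
eef_pos: [538.6, 8.8, -35.9]
tool_rot: [-3.139, -0.0, 1.712]
force: [0.3, 0.3, 0.4]
width: 60.3
gripper_force: 0.0
clock: 20.58
eef_pos: [539.5, 8.5, -34.8]
tool_rot: [-3.141, 0.0, 1.711]
force: [-0.0, 0.0, 0.7]
width: 60.1
gripper_force: 0.0
```

```bash
python3 -m handwheel '[{"delta_pos":[-0.07,0.5,0],"yaw":0},{"delta_pos":[-0.07,0.5,0],"yaw":0},{"delta_pos":[-0.07,0.5,0],"yaw":0},{"delta_pos":[-0.07,0.5,0],"yaw":0},{"delta_pos":[-0.01,0.5,0],"yaw":0},{"delta_pos":[-0.01,0.5,0],"yaw":0},{"delta_pos":[-0.01,0.5,0],"yaw":0},{"delta_pos":[-0.01,0.5,0],"yaw":0},{"delta_pos":[-0.01,0.45,0],"yaw":0},{"delta_pos":[0,0,0],"yaw":0}]'
python3 -m handwheel '[{"delta_pos":[0,0,0],"yaw":0}]'
python3 meas.py 6; python3 mod.py; python3 edge.py -123 2>&1 | head -4
python3 - <<'E'
import numpy as np,cv2
C=np.load("C.npy")[:,:,::-1]
cv2.imwrite("pics/s6.png",cv2.resize(C[150:270,130:290],(800,600),interpolation=3))
E
```

```text
clock: 21.42
eef_pos: [536.9, 53.0, -34.3]
tool_rot: [3.141, 0.001, 1.712]
force: [1.2, -3.4, 2.1]
width: 60.3
gripper_force: 1.5
clock: 21.5
eef_pos: [536.9, 53.1, -34.4]
tool_rot: [3.141, 0.001, 1.712]
force: [1.5, -3.7, 2.1]
width: 60.3
gripper_force: 1.6
blob in bay frame: centre [ -8.7 -85.7] size [ 48.9 105.3] deg 89.56 n 688 mean [-10.  -87.5]
[536.84157492  53.11481901 -34.58123143] 1.7114744054014974 21.8
module y- slope 0.0466 value at mid -46.78 mid -83 n 6 rms 0.74
module y+ slope 0.9210 value at mid -27.76 mid -83 n 6 rms 0.71
module front slope -0.0039 value at mid -67.39 mid -29 n 6 rms 0.77
module panel slope 0.9599 value at mid -83.47 mid -29 n 6 rms 1.34
```

View pics/s6.png

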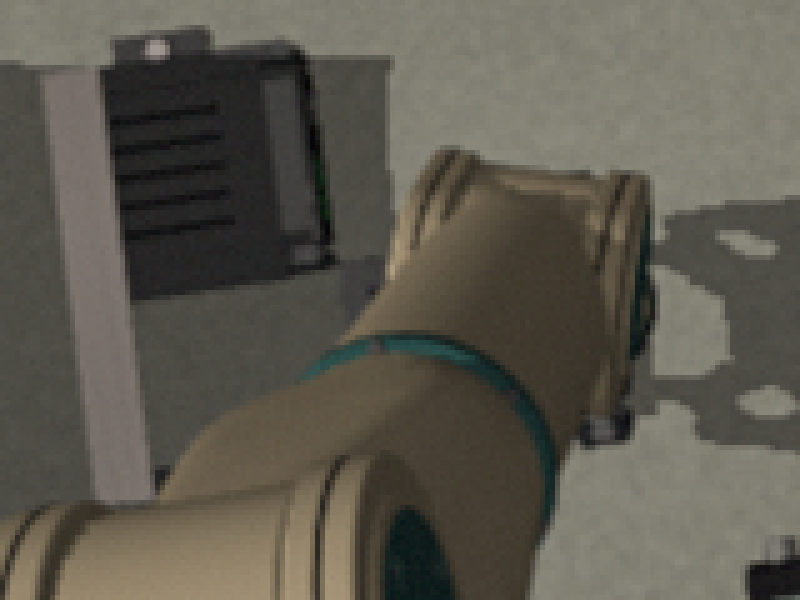

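At (370,285) the module's front corner lines up with the inner face of the centre wall, and the measured lateral offset is about 0. Now I push straight in.

```bash
python3 -m handwheel '[{"delta_pos":[-0.07,0.5,0],"yaw":0},{"delta_pos":[-0.07,0.5,0],"yaw":0},{"delta_pos":[-0.07,0.5,0],"yaw":0},{"delta_pos":[-0.07,0.5,0],"yaw":0},{"delta_pos":[-0.07,0.5,0],"yaw":0}]'
python3 -m handwheel '[{"delta_pos":[-0.07,0.5,0],"yaw":0},{"delta_pos":[-0.07,0.5,0],"yaw":0},{"delta_pos":[-0.07,0.5,0],"yaw":0},{"delta_pos":[-0.07,0.5,0],"yaw":0},{"delta_pos":[-0.07,0.5,0],"yaw":0}]'
```

```text
clock: 22.22
eef_pos: [533.3, 77.0, -34.6]
tool_rot: [3.141, 0.002, 1.71]
force: [1.1, -7.1, 3.1]
width: 60.0
gripper_force: 3.3
clock: 22.63
eef_pos: [529.8, 102.0, -34.5]
tool_rot: [3.141, 0.002, 1.71]
force: [0.4, -6.3, 4.1]
width: 60.0
gripper_force: 3.3
```

```bash
python3 -m handwheel '[{"delta_pos":[-0.07,0.5,0],"yaw":0},{"delta_pos":[-0.07,0.5,0],"yaw":0},{"delta_pos":[-0.07,0.5,0],"yaw":0},{"delta_pos":[-0.07,0.5,0],"yaw":0},{"delta_pos":[-0.07,0.5,0],"yaw":0},{"delta_pos":[-0.07,0.5,0],"yaw":0},{"delta_pos":[-0.07,0.5,0],"yaw":0}]'
python3 -m handwheel '[{"delta_pos":[-0.07,0.5,0],"yaw":0},{"delta_pos":[-0.07,0.5,0],"yaw":0},{"delta_pos":[-0.07,0.5,0],"yaw":0},{"delta_pos":[-0.07,0.5,0],"yaw":0},{"delta_pos":[-0.07,0.5,0],"yaw":0},{"delta_pos":[-0.05,0.35,0],"yaw":0}]'
```

```text
clock: 23.22
eef_pos: [524.7, 136.8, -34.6]
tool_rot: [3.141, 0.002, 1.71]
force: [1.3, -7.4, 3.4]
width: 60.4
gripper_force: 3.4
clock: 23.72
eef_pos: [520.5, 165.6, -34.6]
tool_rot: [-3.141, 0.002, 1.711]
force: [-0.2, -6.3, 5.0]
width: 60.2
gripper_force: 3.5
```

```bash
python3 -m handwheel '[{"delta_pos":[-0.03,0.2,0],"yaw":0},{"delta_pos":[-0.03,0.2,0],"yaw":0},{"delta_pos":[-0.03,0.2,0],"yaw":0}]'
python3 -m handwheel '[{"delta_pos":[-0.03,0.2,0],"yaw":0}]'
python3 -m handwheel '[{"delta_pos":[-0.01,0.1,0],"yaw":0}]'
python3 -m handwheel '[{"delta_pos":[-0.01,0.1,0],"yaw":0}]'
```

```text
clock: 23.97
eef_pos: [519.7, 171.0, -34.6]
tool_rot: [-3.141, 0.002, 1.71]
force: [0.5, -7.0, 5.7]
width: 60.0
gripper_force: 3.6
clock: 24.05
eef_pos: [519.4, 173.0, -34.6]
tool_rot: [-3.141, 0.002, 1.71]
force: [1.4, -7.1, 4.7]
width: 60.3
gripper_force: 3.6
clock: 24.13
eef_pos: [519.2, 174.3, -34.6]
tool_rot: [-3.141, 0.002, 1.71]
force: [1.6, -7.0, 4.1]
width: 60.0
gripper_force: 3.6
clock: 24.22
eef_pos: [519.1, 175.0, -34.6]
tool_rot: [-3.141, 0.002, 1.71]
force: [0.3, -6.9, 5.6]
width: 60.2
gripper_force: 3.6
```

Not home yet; I'll keep going in 1 mm steps until the force rises.

```bash
for i in 1; do
python3 -m handwheel '[{"delta_pos":[-0.01,0.1,0],"yaw":0}]' | grep -E "eef|force:"
python3 -m handwheel '[{"delta_pos":[-0.01,0.1,0],"yaw":0}]' | grep -E "eef|force:"
python3 -m handwheel '[{"delta_pos":[-0.01,0.1,0],"yaw":0}]' | grep -E "eef|force:"
done
```

```text
eef_pos: [519.1, 175.9, -34.6]
force: [1.4, -7.9, 3.9]
gripper_force: 3.7
eef_pos: [518.9, 176.9, -34.6]
force: [0.3, -6.7, 4.9]
gripper_force: 3.7
eef_pos: [518.8, 177.2, -34.6]
force: [1.7, -10.4, 4.4]
gripper_force: 5.1
```

```bash
python3 -m handwheel '[{"delta_pos":[-0.01,0.1,0],"yaw":0}]' | grep -E "eef|force:"
python3 -m handwheel '[{"delta_pos":[0,0.05,0],"yaw":0},{"delta_pos":[0,0,0],"yaw":0}]' | grep -E "eef|force:"
python3 -m handwheel '[{"delta_pos":[0.03,-0.3,0],"yaw":0},{"delta_pos":[0.07,-0.5,0],"yaw":0},{"delta_pos":[0.2,-1.5,0],"yaw":0},{"delta_pos":[0.3,-3,1],"yaw":0},{"delta_pos":[0,-3,3],"yaw":0},{"delta_pos":[0,-4,3],"yaw":0},{"delta_pos":[0,-4,3],"yaw":0},{"delta_pos":[0,-4,0],"yaw":0},{"delta_pos":[0,-4,0],"yaw":0},{"delta_pos":[0,-4,0],"yaw":0}]'
python3 -m handwheel '[{"delta_pos":[0,-2,0],"yaw":0},{"delta_pos":[0,0,0],"yaw":0},{"delta_pos":[0,0,0],"yaw":0}]' | grep eef
python3 meas.py 8; python3 edge.py 0 2>&1
python3 - <<'E'
from h import *
W=np.load("W.npy")
P=W[180:262,366:432].reshape(-1,3);P=P[(P[:,2]>26)&(P[:,2]<60)];print("handheld",cv2.minAreaRect(P[:,:2].astype(np.float32)),np.median(P[:,2]))
C=np.load("C.npy")[:,:,::-1]
cv2.imwrite("pics/s7.png",cv2.resize(C,(800,600),interpolation=3))
E
```

```text
eef_pos: [518.8, 177.2, -34.6]
force: [1.8, -12.3, 5.8]
gripper_force: 6.2
eef_pos: [518.8, 177.2, -34.6]
force: [1.9, -10.6, 4.2]
gripper_force: 5.6
clock: 25.55
eef_pos: [524.7, -87.6, 55.2]
tool_rot: [3.141, -0.002, 1.714]
force: [0.4, 0.4, -0.4]
width: 60.1
gripper_force: 0.0
eef_pos: [524.3, -107.9, 54.5]
module y- slope 0.0035 value at mid -68.71 mid -2 n 32 rms 0.79
module y+ slope -0.0440 value at mid 43.30 mid -2 n 15 rms 1.25
module front slope 0.0032 value at mid 43.10 mid 1 n 25 rms 0.96
module panel slope 0.0135 value at mid -59.77 mid 1 n 26 rms 0.58
centre wall/lip y+ edge slope -0.0006 value at mid -44.22 mid 2 n 22 rms 1.14
near wall y- edge slope -0.1853 value at mid 42.93 mid -29 n 3 rms 1.16
near wall y+ edge slope -0.0212 value at mid 58.21 mid -29 n 10 rms 0.67
far wall y- edge slope 0.0038 value at mid -166.84 mid -30 n 9 rms 0.86
back outer x slope 0.0024 value at mid 70.93 mid -49 n 67 rms 0.84
back inner x slope -0.0029 value at mid 51.47 mid 1 n 27 rms 0.77
handheld ((518.610595703125, -350.6246032714844), (146.7791290283203, 54.519264221191406), 5.645872592926025) 40.23899333370571
```

View pics/s7.png

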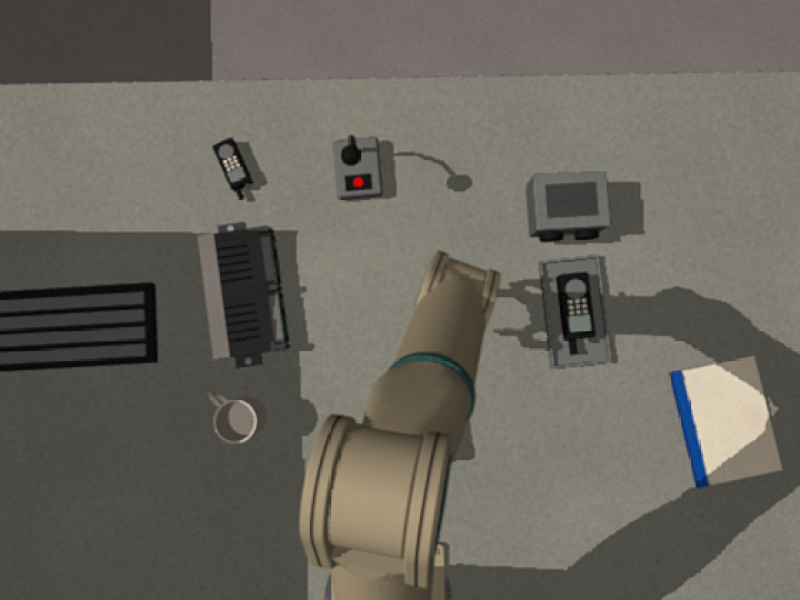

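The module is docked with its panel level with the neighbour's, along the line at (280,290). The handheld lies in the tray at (577,305), nothing else has moved, and the arm is clear. I'm handing the job in.

```bash
python3 -c "
from cell import ctrl
print(ctrl.finish_job())"
```

```text
the job is handed in; nothing more can be done
None
```

The job is handed in at about 26 s on the robot's clock: by my last measurements the handheld lies flat in the tray and the module is home against the back of the free bay, panel outward, but the hand-in call returned no verdict.

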